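# Load the analyser's reagent caddy, leave the empties

### The arm

A 6-joint arm with a two-finger parallel gripper is mounted at the origin on the work surface. World frame = base frame: x ahead of the robot, y to its left, z up, the work surface at z = 0. Lengths are in m, angles in rad, forces in N, time in s.
With the tool pointing down it reaches from about 0.275 to 0.875 m from the base axis. Payload 12.5 kg.
Tool frame: the origin (TCP) lies midway between the tips of the shut fingers; the grasp point (between the pads) lies env.grip_point_offset behind it (env.grip_point_offset is the distance from the TCP to the grasp point, in m); z points along the fingers, y is the line along which they close (so a half turn about z gives the same grasp; the last joint's range is limited). The gripper opens to 85 mm and grips with 20 to 120 N. Pads are 22 mm wide; open, the fingers measure 114 mm over their backs; the gripper's body (76 mm by 85 mm) begins 54 mm behind the grasp point. The pads swing forward as they close: fully open they stand 13 mm farther back than shut.
Start: joints at [1.261, 0.351, 1.652, -0, 1.139, -0.085], TCP at [0.123, 0.536, 0.231] pointing down, gripper open.
Joint ranges: [-2.75, 2.75], [-0.79, 2.1], [0.01, 2.65], [-1.57, 4.71], [0.07, 3.14], [-2.87, 2.87]. Speed limits (rad/s): [2.22, 2.22, 2.79, 3.14, 3.14, 3.14].

### API

Orientations are given as a rotation vector (axis times angle).
In Python, from rig import env gives the robot as it stands.
- The arm moves only by the tool drive_tool, never from a script. Its argument "targets" is a list of rows, each an object of numbers: "hand": the finger opening in mm, from 0 to 85.4; "tx", "ty", "tz": the shift along the world's x, y, z in mm; "rx", "ry", "rz": the turn, a rotation vector about the world's x, y, z in degrees. A call has 1 to 10 rows; each row is the pose to reach, as a shift and turn from the pose commanded when the call began; what a row does not reach only later rows make up. A row lasts 1/8 s, in which the tool goes at most 62.5 mm and 10.7 degrees, less where a joint would pass 70% of its speed; a pose out of reach is approached as far as the arm can. A call with a gripper value outside its range is refused whole. The fingers move at their own pace and stop on an object; the grip force is fixed at half the most. Time passes only in rows, so rows that repeat a pose let the fingers close. It gives the time, the measured TCP pose, the force, the opening and the grip force at its end, in the units of the state.
- env.get_state(): the state, without advancing time (a new reading comes with each control period).
- env.camera(name): name is "side" or "top"; returns a dict with "pixels" (420x560x3 uint8, red, green, blue), "camera_matrix" (3x3 intrinsics, pixels), "rvec" (rotation vector, rad) and "tvec" (3), from world to camera coordinates, as OpenCV has them. Camera axes: x right, y down, z forward; pixel columns grow to the right and rows downward; lengths in m; the calibration is good to about 2 mm. A picture is of the moment at which its call begins. There is no depth.
- env.finish_job(): hands the job in; it is judged then, once.
The state is a dict: "clock": time; "qpos": joint angles; "joint_velocities": joint speeds; "joint_efforts": joint torques, N m; "tool_pos": TCP position; "orientation": TCP orientation; "wrist_force": force on the tool from outside, world axes, zero at the start; "ft_torque": the same for the moment, N m; "gripper_width": finger opening in m; "grip_force": force on a finger pad.
Only numpy, scipy, OpenCV 4.12 (cv2) and the standard library are available. Lean on these libraries where they do the work, as an engineer would, in place of code of your own. Each camera call takes 0.05 s, during which the arm holds its last target. There are 200 camera calls.

### The job

Load the reagent caddy for the next run: stand the four capped amber containers (wide jar, round bottle, square bottle, small vial) upright in the caddy, each in the holder that matches its shape and size, and set them down gently without tipping any of them over. The two amber bottles without caps are empties: leave them standing where they are.

Things in the scene. Friction and masses are not known exactly. Their poses are not given: they have to be found in the camera images.
- jar: Capped wide jar, about 0.2 kg: round body 60 mm across and 50 mm tall under a white screw cap 62 mm across and 22 mm tall; 72 mm tall in all. It can be gripped by the cap (50 to 72 mm above the origin). Amber glass. Loose, standing on the table at the start. Origin: centre of its underside; z up through the cap.
- round_bottle: Capped round bottle, about 0.17 kg: body 48 mm across up to 62 mm, shoulder narrowing to a neck 24 mm across at 76 mm, white screw cap 30 mm across from 80 to 100 mm above the origin (its top). It can be gripped by the cap. Amber glass. Loose, standing on the table at the start. Origin: centre of its underside; z up through the cap.
- square_bottle: Capped square bottle, about 0.17 kg: body 44 x 44 mm up to 64 mm, shoulder, neck 24 mm across at 76 mm, white screw cap 30 mm across from 80 to 100 mm above the origin (its top). It can be gripped by the cap. Its x and y axes are square to its sides; it starts turned by any angle. Amber glass. Loose, standing on the table at the start. Origin: centre of its underside; z up through the cap.
- vial: Capped small vial, about 0.05 kg: round body 28 mm across and 52 mm tall under a white screw cap 30 mm across and 18 mm tall; 70 mm tall in all. It can be gripped by the cap (52 to 70 mm above the origin). Amber glass. Loose, standing on the table at the start. Origin: centre of its underside; z up through the cap.
- wide_holder: Holder for the wide jar: the widest round cup, bore 78 mm. Grey plastic, 26 mm tall, wall 3 mm, fixed in the low white caddy (208 x 208 mm, rim 16 mm high), in a 2 x 2 pattern of 96 mm pitch; corners vary. Origin: centre of its underside, 4 mm above the table; inner floor 3 mm above it; z up.
- round_holder: Holder for the round bottle: the middle round cup, bore 66 mm. Grey plastic, 26 mm tall, wall 3 mm, fixed in the low white caddy (208 x 208 mm, rim 16 mm high), in a 2 x 2 pattern of 96 mm pitch; corners vary. Origin: centre of its underside, 4 mm above the table; inner floor 3 mm above it; z up.
- square_holder: Holder for the square bottle: 60 x 60 mm inside, x and y axes square to its sides; the bottle goes in with sides parallel within 15 degrees. Grey plastic, 26 mm tall, wall 3 mm, fixed in the low white caddy (208 x 208 mm, rim 16 mm high), in a 2 x 2 pattern of 96 mm pitch; corners vary. Origin: centre of its underside, 4 mm above the table; inner floor 3 mm above it; z up.
- narrow_holder: Holder for the vial: the narrowest round cup, bore 46 mm. Grey plastic, 26 mm tall, wall 3 mm, fixed in the low white caddy (208 x 208 mm, rim 16 mm high), in a 2 x 2 pattern of 96 mm pitch; corners vary. Origin: centre of its underside, 4 mm above the table; inner floor 3 mm above it; z up.
- empty_round: Empty to leave alone: the same round bottle without a cap, its dark open mouth 24 mm across showing; 98 mm tall. Amber glass. Loose, standing on the table at the start. Origin: centre of its underside; z up through the mouth.
- empty_square: Empty to leave alone: the same square bottle without a cap, its dark open mouth 24 mm across showing; 98 mm tall. Amber glass. Loose, standing on the table at the start. Origin: centre of its underside; z up through the mouth.

How it is judged:
By the outcome, as a careful person would: the job done as asked, in the order asked, and still so for the second after the job is handed in, with the robot touching nothing.
It also fails if it takes over 109 s, if anything falls off the work surface, if the arm or the gripper's body presses on something with over 40 N, if the wrist force passes 120 N, or if a joint passes its speed limit or range.

## Working session

There is one attempt and no reset: what is moved stays moved. The work goes in short steps, Python scripts to look and compute and a tool call to move; the robot and the scene stay as the last step left them, time stands still between calls to the robot, and variables do not carry over. Pictures are saved under pics/ and viewed, at most 14 in all, crops included, and the job is handed in when it is done.

Besides the shell and the picture viewer there is one more tool, called after "Emit:" in YAML: its name, and indented under it one key for each argument. drive_tool: Moves the arm, as the interface text tells. Its arguments: {"type":"object","properties":{"targets":{"type":"array"}},"required":["targets"]}

```bash
mkdir -p pics; ls
python3 - <<'E'
from rig import env
import cv2,numpy as np,pickle
d={}
for n in("top","side"):
    c=env.camera(n);d[n]=c;cv2.imwrite(f"pics/{n}0.png",c["pixels"][:,:,::-1])
    R=cv2.Rodrigues(np.array(c["rvec"]))[0];print(n,-R.T@np.array(c["tvec"]).ravel(),c["camera_matrix"],R)
pickle.dump(d,open("cam.pkl","wb"))
s=env.get_state();print(s["tool_pos"],s["orientation"],s["gripper_width"],env.grip_point_offset)
E
```

```text
pics
top [0.49410907 0.00281973 1.08210698] [[424.31234566   0.         278.39566457]
 [  0.         424.31234566 206.89486641]
 [  0.           0.           1.        ]] [[-0.00996618 -0.99994037  0.00446437]
 [-0.99870989  0.00973141 -0.04983833]
 [ 0.04979191 -0.00495531 -0.99874732]]
side [0.52030521 0.64838725 0.82591217] [[453.52157999   0.         274.27476937]
 [  0.         453.52157999 214.37049484]
 [  0.           0.           1.        ]] [[-0.99702734 -0.07640969 -0.00990146]
 [-0.05297839  0.77317874 -0.63197146]
 [ 0.05594434 -0.62956826 -0.77492841]]
[0.12248784 0.53588159 0.23080932] [-3.52414298e-01 -3.12154059e+00  1.64022166e-03] 0.0857278455683533 0.0187
```

View pics/top0.png

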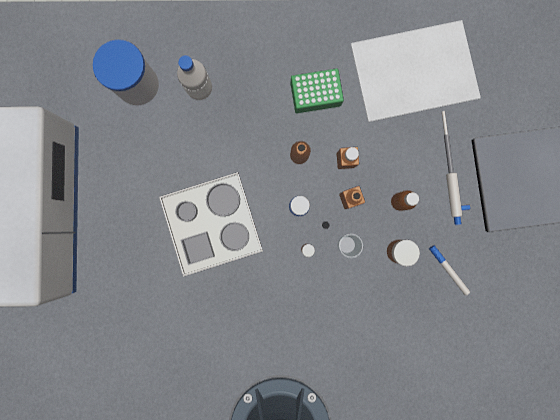

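View pics/side0.png

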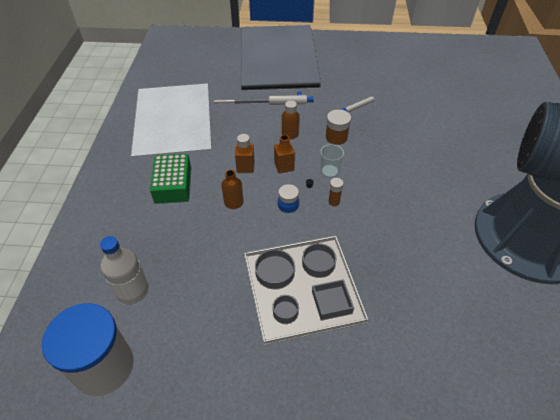

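The caps in the top view are at: jar (405,253), round bottle (411,199), square bottle (350,155), vial (308,250). The empties are at (301,150) and (354,196). The holders are narrow (186,211), wide (224,199), square (198,248) and round (235,237). A blue jar (300,205), a beaker (350,246) and a black stopper (325,225) stand in between.

```bash
cat > h.py <<'E'
import cv2,numpy as np,pickle
def bp(c,uv,z):
    R=cv2.Rodrigues(np.array(c["rvec"]))[0];t=np.array(c["tvec"]).ravel()
    o=-R.T@t;d=R.T@np.linalg.inv(c["camera_matrix"])@np.array([uv[0],uv[1],1.]);return (o+d*(z-o[2])/d[2])[:2]
def pj(c,P):
    return cv2.projectPoints(np.array(P,float).reshape(-1,1,3),np.array(c["rvec"],float),np.array(c["tvec"],float),np.array(c["camera_matrix"]),None)[0][:,0]
def blob(c,seed,lo=130,sat=50,inv=False):
    h=cv2.cvtColor(c["pixels"],cv2.COLOR_RGB2HSV);m=((h[...,2]>lo)&(h[...,1]<sat)).astype(np.uint8)
    if inv:m=1-m
    n,l,s,ce=cv2.connectedComponentsWithStats(m,connectivity=4);k=l[seed[1],seed[0]]
    return ce[k],s[k],l==k
E
python3 - <<'E'
from h import *
d=pickle.load(open("cam.pkl","rb"))
S={"jar":((405,253),(338,118),.061,.05),"round":((412,199),(291,105),.09,.08),"square":((352,153),(243,141),.09,.08),"vial":((308,250),(336,184),.061,.052),"blue":((300,206),(288,190),.05,.05)}
for k,(a,b,z,_) in S.items():
    for n,s in(("top",a),("side",b)):
        ce,st,_=blob(d[n],s);print(k,n,ce.round(1),st,bp(d[n],ce,z).round(4))
T={"narrow":((186,211),(286,311)),"wide":((224,199),(275,270)),"square":((198,248),(332,300)),"round":((235,237),(319,262))}
for k,(a,b) in T.items():
    for n,s in(("top",a),("side",b)):
        print(k,n,bp(d[n],s,.02).round(4))
c=d["top"];ce,st,m=blob(c,(170,196),lo=150)
cn=cv2.findContours(m.astype(np.uint8),cv2.RETR_EXTERNAL,2)[0][0];r=cv2.minAreaRect(cn);b=cv2.boxPoints(r)
W=np.array([bp(c,p,.016) for p in b]);print("caddy",W.round(4),W.mean(0),[np.linalg.norm(W[i]-W[i-1]).round(4) for i in range(4)],[np.degrees(np.arctan2(*(W[i]-W[i-1])[::-1])).round(1) for i in range(4)])
for n,(x0,y0,w,h) in(("top",(280,130,150,140)),("side",(210,80,150,140))):
    cv2.imwrite(f"pics/z{n}.png",cv2.resize(d[n]["pixels"][y0:y0+h,x0:x0+w,::-1],None,fx=4,fy=4,interpolation=cv2.INTER_CUBIC))
E
```

```text
jar top [406.7 252.8] [394 239  29  31 574] [ 0.4317 -0.309 ]
jar side [338.6 116.6] [327 109  24  16 291] [ 0.4319 -0.3163]
round top [297.1 206. ] [     0      0    560    420 150746] [ 0.5452 -0.0458]
round side [288.8  99.1] [269  95  38  13 272] [ 0.5651 -0.3435]
square top [297.1 206. ] [     0      0    560    420 150746] [ 0.5452 -0.0458]
square side [242.6 137.5] [237 134  13   8  84] [ 0.6687 -0.1849]
vial top [297.1 206. ] [     0      0    560    420 150746] [ 0.5467 -0.0472]
vial side [336.3 181.9] [330 178  14   9 102] [ 0.4402 -0.0792]
blue top [297.1 206. ] [     0      0    560    420 150746] [ 0.5473 -0.0478]
blue side [288.1 191.1] [278 184  21  15 242] [ 0.5499 -0.0531]
narrow top [0.539  0.2289]
narrow side [0.537  0.2349]
wide top [0.5682 0.1337]
wide side [0.5655 0.1427]
square top [0.4465 0.1989]
square side [0.4474 0.2044]
round top [0.4729 0.1066]
round side [0.4744 0.1165]
caddy [[0.5766 0.3005]
 [0.6378 0.1002]
 [0.4365 0.0386]
 [0.3765 0.2373]] [0.50683251 0.16914494] [np.float64(0.2098), np.float64(0.2094), np.float64(0.2105), np.float64(0.2075)] [np.float64(17.5), np.float64(-73.0), np.float64(-163.0), np.float64(106.8)]
```

View pics/ztop.png

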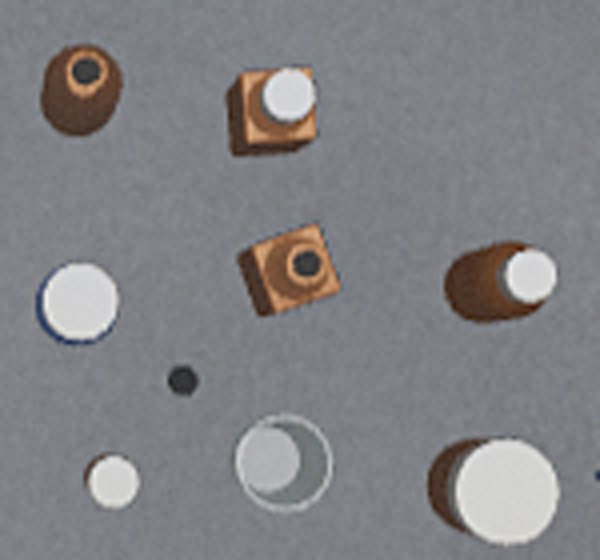

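View pics/zside.png

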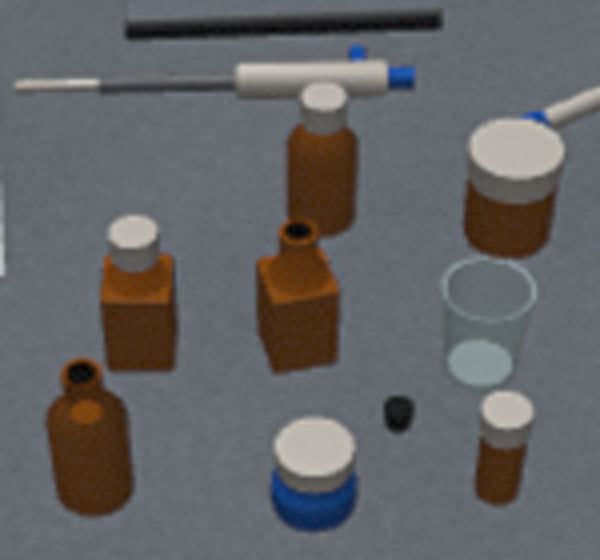

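The zoomed crops confirm that all four capped amber containers are clear of each other. The square bottle's shoulder-face corners are at about (341,148), (358,146), (359.5,164.5) and (342.5,166).

Run:
```python
from h import *
d=pickle.load(open("cam.pkl","rb"))
S={"jar":((406,253),(338,113),.072),"round":((412,199),(291,104),.1),"square":((352,153),(243,137),.1),"vial":((308,250),(336,182),.07),"blue":((300,206),(288,190),.05)}
for k,(a,b,z) in S.items():
    r=[]
    for n,s in(("top",a),("side",b)):
        for lo in (170,185):
            ce,st,_=blob(d[n],s,lo=lo);r.append((n,lo,st[2:],bp(d[n],ce,z).round(4)))
    print(k,*r,sep="\n  ")
c=d["top"]
for nm,Q in(("sq",[(243,72),(313,66),(318,138),(250,145)]),("esq",[(240,248),(318,226),(340,288),(266,312)])):
    q=np.array(Q)/4-.375+np.array([280,130]);W=np.array([bp(c,p,.064) for p in q])
    print(nm,W.mean(0).round(4),[np.degrees(np.arctan2(*(W[i]-W[i-1])[::-1])).round(1) for i in range(4)],[np.linalg.norm(W[i]-W[i-1]).round(4) for i in range(4)])
print("eround",bp(c,np.array((86,71))/4-.375+[280,130],.098),"beaker",bp(c,np.array((284,463))/4-.375+[280,130],.06))
# caddy in both views: corners, fit
for n,sd in(("top",(170,196)),("side",(255,262))):
    c=d[n];ce,st,m=blob(c,sd,lo=150)
    cn=max(cv2.findContours(m.astype(np.uint8),cv2.RETR_EXTERNAL,2)[0],key=cv2.contourArea)
    P=np.array([bp(c,p[0],.016) for p in cn]).astype(np.float32)
    r=cv2.minAreaRect(P*1000);print(n,st,r)
    t=np.radians(17.);e1=np.array([np.cos(t),np.sin(t)]);e2=np.array([-e1[1],e1[0]]);ctr=np.array(r[0])/1000
    print({k:(ctr+.048*(a*e1+b*e2)).round(4) for k,a,b in(("wide",1,-1),("narrow",1,1),("square",-1,1),("round",-1,-1))})
```

```text
jar
  ('top', 170, array([ 26,  26, 528], dtype=int32), array([ 0.4329, -0.3048]))
  ('top', 185, array([ 26,  26, 516], dtype=int32), array([ 0.4333, -0.3047]))
  ('side', 170, array([ 23,  14, 258], dtype=int32), array([ 0.4325, -0.3023]))
  ('side', 185, array([18, 11, 67], dtype=int32), array([ 0.4442, -0.3144]))
round
  ('top', 170, array([ 12,  13, 123], dtype=int32), array([ 0.56  , -0.3133]))
  ('top', 185, array([ 12,  12, 119], dtype=int32), array([ 0.56  , -0.3135]))
  ('side', 170, array([10,  6, 54], dtype=int32), array([ 0.5591, -0.3116]))
  ('side', 185, array([ 9,  6, 30], dtype=int32), array([ 0.5599, -0.3115]))
square
  ('top', 170, array([ 13,  13, 124], dtype=int32), array([ 0.6671, -0.1746]))
  ('top', 185, array([ 13,  13, 118], dtype=int32), array([ 0.6674, -0.1749]))
  ('side', 170, array([11,  8, 69], dtype=int32), array([ 0.6662, -0.1735]))
  ('side', 185, array([10,  7, 56], dtype=int32), array([ 0.6668, -0.1743]))
vial
  ('top', 170, array([ 13,  13, 120], dtype=int32), array([ 0.441 , -0.0717]))
  ('top', 185, array([ 11,  13, 114], dtype=int32), array([ 
[... 763 characters left out ...]
float64(107.4)] [np.float64(0.0415), np.float64(0.049), np.float64(0.0396), np.float64(0.0469)]
eround [ 0.68204473 -0.05661735] beaker [ 0.45080281 -0.17487721]
top [ 159  172  104  105 4280] ((507.0707092285156, 168.8381805419922), (209.7869415283203, 207.83717346191406), 17.033781051635742)
{'wide': array([0.567, 0.137]), 'narrow': array([0.5389, 0.2288]), 'square': array([0.4471, 0.2007]), 'round': array([0.4752, 0.1089])}
side [ 244  240  122  102 4163] ((509.6016845703125, 171.0000762939453), (201.40869140625, 205.46107482910156), 16.953580856323242)
{'wide': array([0.5695, 0.1391]), 'narrow': array([0.5415, 0.2309]), 'square': array([0.4497, 0.2029]), 'round': array([0.4777, 0.1111])}
```

Emit:
drive_tool:
  targets:
    - {"tx": 250,"ty": -300,"hand": 85}
    - {"tx": 250,"ty": -300,"hand": 85}
    - {"tx": 250,"ty": -300,"hand": 85}
    - {"tx": 250,"ty": -300,"hand": 85}
    - {"tx": 250,"ty": -300,"hand": 85}
    - {"tx": 250,"ty": -300,"hand": 85}
    - {"tx": 250,"ty": -300,"hand": 85}
    - {"tx": 310,"ty": -840,"tz": -70,"hand": 85}
    - {"tx": 310,"ty": -840,"tz": -70,"hand": 85}
    - {"tx": 310,"ty": -840,"tz": -70,"hand": 85}

```text
invalid input
```

Emit:
drive_tool:
  targets:
    - {"hand": 85,"tx": 250,"ty": -300,"tz": 0,"rx": 0,"ry": 0,"rz": 0}
    - {"hand": 85,"tx": 250,"ty": -300,"tz": 0,"rx": 0,"ry": 0,"rz": 0}
    - {"hand": 85,"tx": 250,"ty": -300,"tz": 0,"rx": 0,"ry": 0,"rz": 0}
    - {"hand": 85,"tx": 250,"ty": -300,"tz": 0,"rx": 0,"ry": 0,"rz": 0}
    - {"hand": 85,"tx": 250,"ty": -300,"tz": 0,"rx": 0,"ry": 0,"rz": 0}
    - {"hand": 85,"tx": 250,"ty": -300,"tz": 0,"rx": 0,"ry": 0,"rz": 0}
    - {"hand": 85,"tx": 250,"ty": -300,"tz": 0,"rx": 0,"ry": 0,"rz": 0}
    - {"hand": 85,"tx": 310,"ty": -840,"tz": -70,"rx": 0,"ry": 0,"rz": 0}
    - {"hand": 85,"tx": 310,"ty": -840,"tz": -70,"rx": 0,"ry": 0,"rz": 0}
    - {"hand": 85,"tx": 310,"ty": -840,"tz": -70,"rx": 0,"ry": 0,"rz": 0}

```text
clock: 1.35
tool_pos: [0.3929, 0.0502, 0.2071]
orientation: [0.35, 3.122, 0.0]
wrist_force: [1.2, 0.7, 0.3]
gripper_width: 0.0851
grip_force: 0.0
```

Emit:
drive_tool:
  targets:
    - {"hand": 85,"tx": 40,"ty": -354,"tz": -47,"rx": 0,"ry": 0,"rz": 0}
    - {"hand": 85,"tx": 40,"ty": -354,"tz": -47,"rx": 0,"ry": 0,"rz": 0}
    - {"hand": 85,"tx": 40,"ty": -354,"tz": -47,"rx": 0,"ry": 0,"rz": 0}
    - {"hand": 85,"tx": 40,"ty": -354,"tz": -47,"rx": 0,"ry": 0,"rz": 0}
    - {"hand": 85,"tx": 40,"ty": -354,"tz": -47,"rx": 0,"ry": 0,"rz": 0}
    - {"hand": 85,"tx": 40,"ty": -354,"tz": -47,"rx": 0,"ry": 0,"rz": 0}
    - {"hand": 85,"tx": 40,"ty": -354,"tz": -47,"rx": 0,"ry": 0,"rz": 0}
    - {"hand": 85,"tx": 40,"ty": -354,"tz": -47,"rx": 0,"ry": 0,"rz": 0}
    - {"hand": 85,"tx": 40,"ty": -354,"tz": -47,"rx": 0,"ry": 0,"rz": 0}

```text
clock: 2.48
tool_pos: [0.4333, -0.3014, 0.1605]
orientation: [-0.35, -3.122, -0.0]
wrist_force: [0.2, 0.1, 0.0]
gripper_width: 0.0852
grip_force: 0.0
```

Emit:
drive_tool:
  targets:
    - {"hand": 85,"tx": 0,"ty": -2.5,"tz": -30,"rx": 0,"ry": 0,"rz": 0}
    - {"hand": 85,"tx": 0,"ty": -2.5,"tz": -60,"rx": 0,"ry": 0,"rz": 0}
    - {"hand": 85,"tx": 0,"ty": -2.5,"tz": -85,"rx": 0,"ry": 0,"rz": 0}
    - {"hand": 85,"tx": 0,"ty": -2.5,"tz": -105,"rx": 0,"ry": 0,"rz": 0}
    - {"hand": 85,"tx": 0,"ty": -2.5,"tz": -122,"rx": 0,"ry": 0,"rz": 0}
    - {"hand": 85,"tx": 0,"ty": -2.5,"tz": -122,"rx": 0,"ry": 0,"rz": 0}
    - {"hand": 70,"tx": 0,"ty": -2.5,"tz": -122,"rx": 0,"ry": 0,"rz": 0}
    - {"hand": 66,"tx": 0,"ty": -2.5,"tz": -122,"rx": 0,"ry": 0,"rz": 0}

```text
clock: 3.48
tool_pos: [0.4335, -0.3054, 0.0391]
orientation: [0.352, 3.121, -0.001]
wrist_force: [-0.5, 0.8, 0.2]
gripper_width: 0.0656
grip_force: 0.0
```

Emit:
drive_tool:
  targets:
    - {"hand": 55,"tx": 0,"ty": 0,"tz": 0,"rx": 0,"ry": 0,"rz": 0}
    - {"hand": 55,"tx": 0,"ty": 0,"tz": 0,"rx": 0,"ry": 0,"rz": 0}
    - {"hand": 55,"tx": 0,"ty": 0,"tz": 0,"rx": 0,"ry": 0,"rz": 0}
    - {"hand": 55,"tx": 0,"ty": 0,"tz": 0,"rx": 0,"ry": 0,"rz": 0}
    - {"hand": 55,"tx": 0,"ty": 0,"tz": 0,"rx": 0,"ry": 0,"rz": 0}
    - {"hand": 55,"tx": 0,"ty": 0,"tz": 0,"rx": 0,"ry": 0,"rz": 0}

```text
clock: 4.22
tool_pos: [0.4334, -0.3054, 0.0394]
orientation: [0.352, 3.121, -0.001]
wrist_force: [-1.4, 2.5, 10.3]
gripper_width: 0.0606
grip_force: 63.6
```

Emit:
drive_tool:
  targets:
    - {"hand": 55,"tx": 0,"ty": 0,"tz": 5,"rx": 0,"ry": 0,"rz": 0}
    - {"hand": 55,"tx": 0,"ty": 0,"tz": 15,"rx": 0,"ry": 0,"rz": 0}
    - {"hand": 55,"tx": 0,"ty": 0,"tz": 40,"rx": 0,"ry": 0,"rz": 0}
    - {"hand": 55,"tx": 0,"ty": 0,"tz": 80,"rx": 0,"ry": 0,"rz": 0}
    - {"hand": 55,"tx": 0,"ty": 0,"tz": 120,"rx": 0,"ry": 0,"rz": 0}
    - {"hand": 55,"tx": 0,"ty": 0,"tz": 120,"rx": 0,"ry": 0,"rz": 0}
    - {"hand": 55,"tx": 0,"ty": 0,"tz": 120,"rx": 0,"ry": 0,"rz": 0}

```text
clock: 5.1
tool_pos: [0.4327, -0.3048, 0.1578]
orientation: [-0.352, -3.121, -0.001]
wrist_force: [0.2, -0.6, -3.3]
gripper_width: 0.0604
grip_force: 65.7
```

Run:
```python
from rig import env
import cv2
c=env.camera("side");cv2.imwrite("pics/s1.png",cv2.resize(c["pixels"][20:270,200:500,::-1],None,fx=2.4,fy=2.4))
```

```text
(no output)
```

View pics/s1.png

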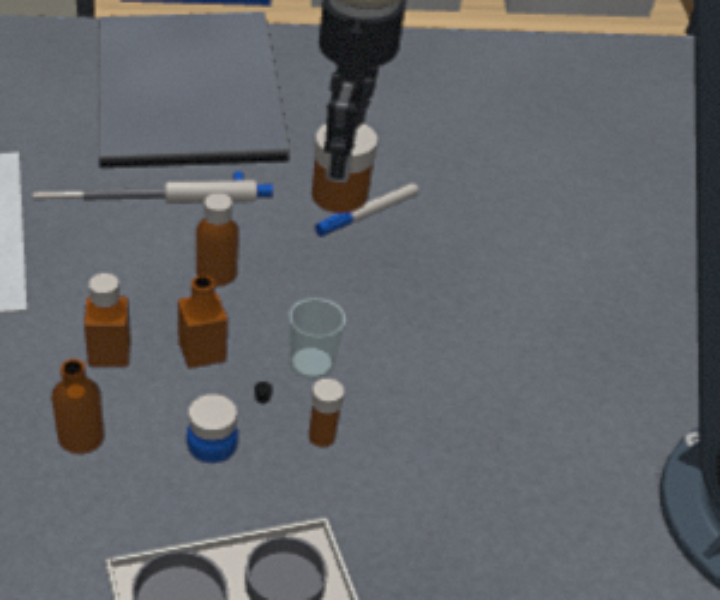

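The jar is held upright by its cap and hangs at about (345,165) in the crop; nothing else moved.

Emit:
drive_tool:
  targets:
    - {"hand": 55,"tx": 10,"ty": 35,"tz": 0,"rx": 0,"ry": 0,"rz": 0}
    - {"hand": 55,"tx": 25,"ty": 85,"tz": 0,"rx": 0,"ry": 0,"rz": 0}
    - {"hand": 55,"tx": 45,"ty": 142,"tz": 0,"rx": 0,"ry": 0,"rz": 0}
    - {"hand": 55,"tx": 62,"ty": 200,"tz": 0,"rx": 0,"ry": 0,"rz": 0}
    - {"hand": 55,"tx": 80,"ty": 258,"tz": 0,"rx": 0,"ry": 0,"rz": 0}
    - {"hand": 55,"tx": 97,"ty": 316,"tz": 0,"rx": 0,"ry": 0,"rz": 0}
    - {"hand": 55,"tx": 113,"ty": 370,"tz": 0,"rx": 0,"ry": 0,"rz": 0}
    - {"hand": 55,"tx": 126,"ty": 412,"tz": 0,"rx": 0,"ry": 0,"rz": 0}
    - {"hand": 55,"tx": 135,"ty": 442,"tz": 0,"rx": 0,"ry": 0,"rz": 0}
    - {"hand": 55,"tx": 135,"ty": 442,"tz": 0,"rx": 0,"ry": 0,"rz": 0}

```text
clock: 6.4
tool_pos: [0.5676, 0.1385, 0.1567]
orientation: [-0.348, -3.12, 0.001]
wrist_force: [-0.4, -0.8, -3.1]
gripper_width: 0.0605
grip_force: 66.2
```

Emit:
drive_tool:
  targets:
    - {"hand": 55,"tx": 0,"ty": 0,"tz": -20,"rx": 0,"ry": 0,"rz": 0}
    - {"hand": 55,"tx": 0,"ty": 0,"tz": -45,"rx": 0,"ry": 0,"rz": 0}
    - {"hand": 55,"tx": 0,"ty": 0,"tz": -65,"rx": 0,"ry": 0,"rz": 0}
    - {"hand": 55,"tx": 0,"ty": 0,"tz": -75,"rx": 0,"ry": 0,"rz": 0}
    - {"hand": 55,"tx": 0,"ty": 0,"tz": -75,"rx": 0,"ry": 0,"rz": 0}

```text
clock: 7.02
tool_pos: [0.5676, 0.1363, 0.0826]
orientation: [-0.353, -3.12, 0.001]
wrist_force: [-0.2, 0.0, -2.8]
gripper_width: 0.0606
grip_force: 66.2
```

Run:
```python
from rig import env
import cv2,numpy as np
a=env.camera("side")["pixels"][170:350,210:390,::-1];b=env.camera("top")["pixels"][140:320,140:320,::-1]
cv2.imwrite("pics/p1.png",cv2.resize(np.hstack([a,b]),None,fx=2.2,fy=2.2,interpolation=2))
```

```text
(no output)
```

View pics/p1.png

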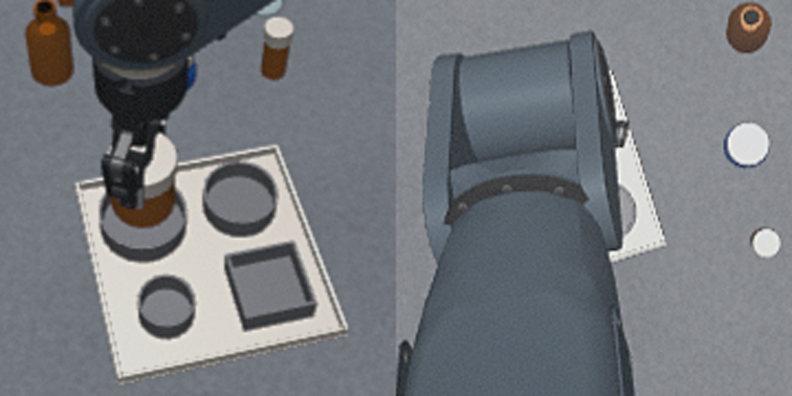

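The jar's bottom is centred over the wide holder (143,215 in the crop).

Emit:
drive_tool:
  targets:
    - {"hand": 55,"tx": 0,"ty": 1,"tz": -10,"rx": 0,"ry": 0,"rz": 0}
    - {"hand": 55,"tx": 0,"ty": 1,"tz": -20,"rx": 0,"ry": 0,"rz": 0}
    - {"hand": 55,"tx": 0,"ty": 1,"tz": -27,"rx": 0,"ry": 0,"rz": 0}
    - {"hand": 55,"tx": 0,"ty": 1,"tz": -31,"rx": 0,"ry": 0,"rz": 0}
    - {"hand": 55,"tx": 0,"ty": 1,"tz": -33,"rx": 0,"ry": 0,"rz": 0}
    - {"hand": 55,"tx": 0,"ty": 1,"tz": -34,"rx": 0,"ry": 0,"rz": 0}
    - {"hand": 55,"tx": 0,"ty": 1,"tz": -35,"rx": 0,"ry": 0,"rz": 0}
    - {"hand": 55,"tx": 0,"ty": 1,"tz": -35,"rx": 0,"ry": 0,"rz": 0}

```text
clock: 8.12
tool_pos: [0.5681, 0.1378, 0.0484]
orientation: [0.352, 3.122, 0.0]
wrist_force: [0.2, -0.4, -2.3]
gripper_width: 0.0607
grip_force: 66.2
```

Emit:
drive_tool:
  targets:
    - {"hand": 55,"tx": 0,"ty": 0,"tz": -1,"rx": 0,"ry": 0,"rz": 0}
    - {"hand": 55,"tx": 0,"ty": 0,"tz": -1.5,"rx": 0,"ry": 0,"rz": 0}
    - {"hand": 55,"tx": 0,"ty": 0,"tz": -1.5,"rx": 0,"ry": 0,"rz": 0}

```text
clock: 8.5
tool_pos: [0.5681, 0.1378, 0.0468]
orientation: [-0.352, -3.122, 0.0]
wrist_force: [-0.4, -0.2, -2.8]
gripper_width: 0.0607
grip_force: 66.2
```

Emit:
drive_tool:
  targets:
    - {"hand": 55,"tx": 0,"ty": 0,"tz": -0.5,"rx": 0,"ry": 0,"rz": 0}
    - {"hand": 55,"tx": 0,"ty": 0,"tz": -1,"rx": 0,"ry": 0,"rz": 0}
    - {"hand": 55,"tx": 0,"ty": 0,"tz": -1,"rx": 0,"ry": 0,"rz": 0}

```text
clock: 8.88
tool_pos: [0.5682, 0.1378, 0.0465]
orientation: [0.352, 3.121, -0.0]
wrist_force: [-3.0, -0.6, 6.6]
gripper_width: 0.0603
grip_force: 67.1
```

Emit:
drive_tool:
  targets:
    - {"hand": 63,"tx": 0,"ty": 0,"tz": 0,"rx": 0,"ry": 0,"rz": 0}
    - {"hand": 66,"tx": 0,"ty": 0,"tz": 0,"rx": 0,"ry": 0,"rz": 0}
    - {"hand": 80,"tx": 0,"ty": 0,"tz": 0,"rx": 0,"ry": 0,"rz": 0}
    - {"hand": 80,"tx": 0,"ty": 0,"tz": 0,"rx": 0,"ry": 0,"rz": 0}
    - {"hand": 80,"tx": 0,"ty": 0,"tz": 20,"rx": 0,"ry": 0,"rz": 0}
    - {"hand": 80,"tx": 0,"ty": 0,"tz": 60,"rx": 0,"ry": 0,"rz": 0}
    - {"hand": 80,"tx": 0,"ty": 0,"tz": 115,"rx": 0,"ry": 0,"rz": 0}
    - {"hand": 80,"tx": 0,"ty": 0,"tz": 150,"rx": 0,"ry": 0,"rz": 0}
    - {"hand": 80,"tx": 0,"ty": 0,"tz": 150,"rx": 0,"ry": 0,"rz": 0}

```text
clock: 10.0
tool_pos: [0.5695, 0.1381, 0.2001]
orientation: [0.352, 3.115, 0.003]
wrist_force: [-0.1, -0.5, -0.5]
gripper_width: 0.0801
grip_force: 0.0
```

Emit:
drive_tool:
  targets:
    - {"hand": 70,"tx": -8,"ty": -450,"tz": 0,"rx": 0,"ry": 0,"rz": 0}
    - {"hand": 70,"tx": -8,"ty": -450,"tz": 0,"rx": 0,"ry": 0,"rz": 0}
    - {"hand": 70,"tx": -8,"ty": -450,"tz": 0,"rx": 0,"ry": 0,"rz": 0}
    - {"hand": 70,"tx": -8,"ty": -450,"tz": 0,"rx": 0,"ry": 0,"rz": 0}
    - {"hand": 70,"tx": -8,"ty": -450,"tz": 0,"rx": 0,"ry": 0,"rz": 0}
    - {"hand": 70,"tx": -8,"ty": -450,"tz": 0,"rx": 0,"ry": 0,"rz": 0}
    - {"hand": 70,"tx": -8,"ty": -450,"tz": 0,"rx": 0,"ry": 0,"rz": 0}
    - {"hand": 70,"tx": -8,"ty": -450,"tz": 0,"rx": 0,"ry": 0,"rz": 0}
    - {"hand": 70,"tx": -8,"ty": -450,"tz": 0,"rx": 0,"ry": 0,"rz": 0}
    - {"hand": 70,"tx": -8,"ty": -450,"tz": 0,"rx": 0,"ry": 0,"rz": 0}

```text
clock: 11.25
tool_pos: [0.5602, -0.3106, 0.1958]
orientation: [-0.35, -3.122, -0.001]
wrist_force: [-1.0, 0.1, -0.3]
gripper_width: 0.07
grip_force: 0.0
```

Run:
```python
from rig import env
import cv2,numpy as np
from h import *
a=env.camera("side")["pixels"][170:350,210:390,::-1];c=env.camera("top");b=c["pixels"][140:320,140:320,::-1]
cv2.imwrite("pics/p2.png",cv2.resize(np.hstack([a,b]),None,fx=2.2,fy=2.2,interpolation=2))
print(env.get_state()["tool_pos"])
```

```text
[ 0.56039389 -0.31073221  0.19597326]
```

View pics/p2.png

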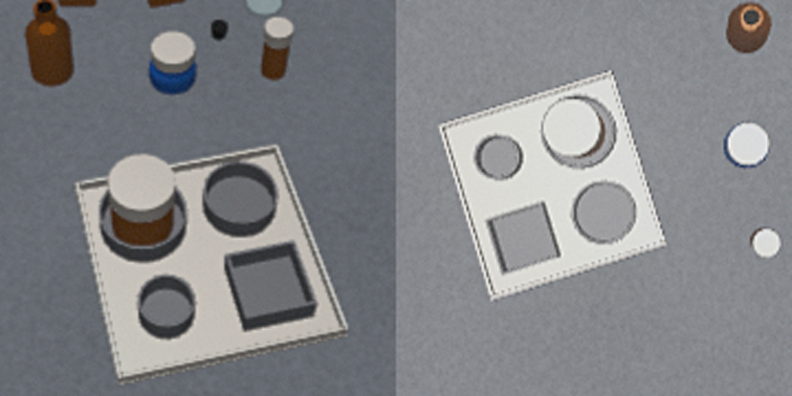

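The jar stands in the wide holder, at (143,205) in the left half of the picture. Next is the round bottle.

Emit:
drive_tool:
  targets:
    - {"hand": 65,"tx": 0,"ty": -2,"tz": -35,"rx": 0,"ry": 0,"rz": 0}
    - {"hand": 65,"tx": 0,"ty": -2,"tz": -70,"rx": 0,"ry": 0,"rz": 0}
    - {"hand": 60,"tx": 0,"ty": -2,"tz": -100,"rx": 0,"ry": 0,"rz": 0}
    - {"hand": 55,"tx": 0,"ty": -2,"tz": -115,"rx": 0,"ry": 0,"rz": 0}
    - {"hand": 50,"tx": 0,"ty": -2,"tz": -122,"rx": 0,"ry": 0,"rz": 0}
    - {"hand": 45,"tx": 0,"ty": -2,"tz": -122,"rx": 0,"ry": 0,"rz": 0}
    - {"hand": 38,"tx": 0,"ty": -2,"tz": -122,"rx": 0,"ry": 0,"rz": 0}
    - {"hand": 34,"tx": 0,"ty": -2,"tz": -122,"rx": 0,"ry": 0,"rz": 0}
    - {"hand": 34,"tx": 0,"ty": -2,"tz": -122,"rx": 0,"ry": 0,"rz": 0}

```text
clock: 12.48
tool_pos: [0.5602, -0.3143, 0.0742]
orientation: [0.352, 3.121, -0.0]
wrist_force: [-0.4, -0.6, 0.0]
gripper_width: 0.0343
grip_force: 0.0
```

Emit:
drive_tool:
  targets:
    - {"hand": 31,"tx": 0,"ty": 0,"tz": 0,"rx": 0,"ry": 0,"rz": 0}
    - {"hand": 25,"tx": 0,"ty": 0,"tz": 0,"rx": 0,"ry": 0,"rz": 0}
    - {"hand": 25,"tx": 0,"ty": 0,"tz": 0,"rx": 0,"ry": 0,"rz": 0}
    - {"hand": 25,"tx": 0,"ty": 0,"tz": 0,"rx": 0,"ry": 0,"rz": 0}
    - {"hand": 25,"tx": 0,"ty": 0,"tz": 0,"rx": 0,"ry": 0,"rz": 0}

```text
clock: 13.1
tool_pos: [0.5604, -0.3141, 0.0742]
orientation: [0.352, 3.121, -0.0]
wrist_force: [0.7, 3.2, 5.1]
gripper_width: 0.0281
grip_force: 58.9
```

Emit:
drive_tool:
  targets:
    - {"hand": 25,"tx": 0,"ty": 0,"tz": 5,"rx": 0,"ry": 0,"rz": 0}
    - {"hand": 25,"tx": 0,"ty": 0,"tz": 15,"rx": 0,"ry": 0,"rz": 0}
    - {"hand": 25,"tx": 0,"ty": 0,"tz": 40,"rx": 0,"ry": 0,"rz": 0}
    - {"hand": 25,"tx": 0,"ty": 0,"tz": 75,"rx": 0,"ry": 0,"rz": 0}
    - {"hand": 25,"tx": 0,"ty": 0,"tz": 110,"rx": 0,"ry": 0,"rz": 0}
    - {"hand": 25,"tx": 0,"ty": 0,"tz": 130,"rx": 0,"ry": 0,"rz": 0}
    - {"hand": 25,"tx": 0,"ty": 0,"tz": 130,"rx": 0,"ry": 0,"rz": 0}

```text
clock: 13.98
tool_pos: [0.5606, -0.3146, 0.2056]
orientation: [0.352, 3.119, -0.002]
wrist_force: [-0.3, -0.2, -1.6]
gripper_width: 0.0282
grip_force: 59.3
```

Emit:
drive_tool:
  targets:
    - {"hand": 25,"tx": -5,"ty": 30,"tz": 0,"rx": 0,"ry": 0,"rz": 0}
    - {"hand": 25,"tx": -15,"ty": 80,"tz": 0,"rx": 0,"ry": 0,"rz": 0}
    - {"hand": 25,"tx": -27,"ty": 135,"tz": 0,"rx": 0,"ry": 0,"rz": 0}
    - {"hand": 25,"tx": -38,"ty": 190,"tz": 0,"rx": 0,"ry": 0,"rz": 0}
    - {"hand": 25,"tx": -49,"ty": 245,"tz": 0,"rx": 0,"ry": 0,"rz": 0}
    - {"hand": 25,"tx": -60,"ty": 300,"tz": 0,"rx": 0,"ry": 0,"rz": 0}
    - {"hand": 25,"tx": -70,"ty": 352,"tz": 0,"rx": 0,"ry": 0,"rz": 0}
    - {"hand": 25,"tx": -79,"ty": 398,"tz": 0,"rx": 0,"ry": 0,"rz": 0}
    - {"hand": 25,"tx": -84,"ty": 423,"tz": 0,"rx": 0,"ry": 0,"rz": 0}
    - {"hand": 25,"tx": -84,"ty": 423,"tz": 0,"rx": 0,"ry": 0,"rz": 0}

```text
clock: 15.22
tool_pos: [0.4753, 0.1099, 0.203]
orientation: [-0.348, -3.121, 0.001]
wrist_force: [-0.1, -0.4, -1.9]
gripper_width: 0.0282
grip_force: 59.5
```

Emit:
drive_tool:
  targets:
    - {"hand": 25,"tx": 0,"ty": 0,"tz": -20,"rx": 0,"ry": 0,"rz": 0}
    - {"hand": 25,"tx": 0,"ty": 0,"tz": -50,"rx": 0,"ry": 0,"rz": 0}
    - {"hand": 25,"tx": 0,"ty": 0,"tz": -70,"rx": 0,"ry": 0,"rz": 0}
    - {"hand": 25,"tx": 0,"ty": 0,"tz": -80,"rx": 0,"ry": 0,"rz": 0}
    - {"hand": 25,"tx": 0,"ty": 0,"tz": -80,"rx": 0,"ry": 0,"rz": 0}

```text
clock: 15.85
tool_pos: [0.476, 0.1083, 0.1234]
orientation: [-0.353, -3.121, 0.001]
wrist_force: [0.1, -0.1, -1.3]
gripper_width: 0.0278
grip_force: 59.5
```

Run:
```python
from rig import env
import cv2,numpy as np
a=env.camera("side")["pixels"][90:350,210:450,::-1]
cv2.imwrite("pics/p3.png",cv2.resize(a,None,fx=2.2,fy=2.2,interpolation=2))
```

```text
(no output)
```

View pics/p3.png

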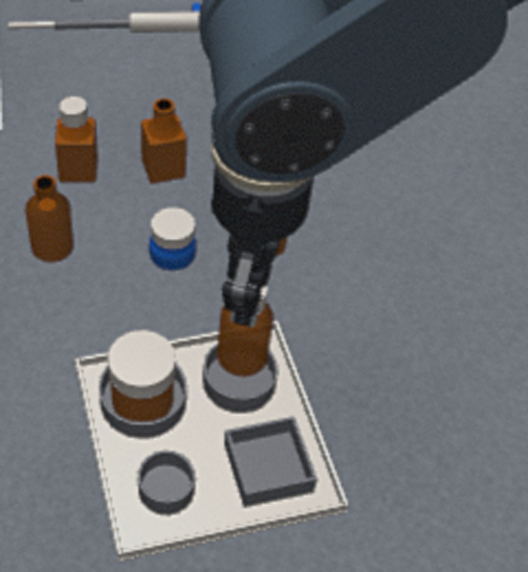

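The round bottle hangs upright and centred over the round holder (243,365).

Emit:
drive_tool:
  targets:
    - {"hand": 25,"tx": 0,"ty": 1,"tz": -12,"rx": 0,"ry": 0,"rz": 0}
    - {"hand": 25,"tx": 0,"ty": 1,"tz": -25,"rx": 0,"ry": 0,"rz": 0}
    - {"hand": 25,"tx": 0,"ty": 1,"tz": -33,"rx": 0,"ry": 0,"rz": 0}
    - {"hand": 25,"tx": 0,"ty": 1,"tz": -38,"rx": 0,"ry": 0,"rz": 0}
    - {"hand": 25,"tx": 0,"ty": 1,"tz": -40,"rx": 0,"ry": 0,"rz": 0}
    - {"hand": 25,"tx": 0,"ty": 1,"tz": -41,"rx": 0,"ry": 0,"rz": 0}
    - {"hand": 25,"tx": 0,"ty": 1,"tz": -41.5,"rx": 0,"ry": 0,"rz": 0}
    - {"hand": 25,"tx": 0,"ty": 1,"tz": -42,"rx": 0,"ry": 0,"rz": 0}
    - {"hand": 25,"tx": 0,"ty": 1,"tz": -42,"rx": 0,"ry": 0,"rz": 0}

```text
clock: 17.02
tool_pos: [0.4762, 0.1098, 0.0819]
orientation: [0.352, 3.122, 0.0]
wrist_force: [0.7, -0.2, -2.3]
gripper_width: 0.028
grip_force: 59.5
```

Emit:
drive_tool:
  targets:
    - {"hand": 25,"tx": 0,"ty": 0,"tz": -0.5,"rx": 0,"ry": 0,"rz": 0}
    - {"hand": 25,"tx": 0,"ty": 0,"tz": -1,"rx": 0,"ry": 0,"rz": 0}
    - {"hand": 25,"tx": 0,"ty": 0,"tz": -1,"rx": 0,"ry": 0,"rz": 0}

```text
clock: 17.4
tool_pos: [0.4764, 0.1099, 0.0811]
orientation: [0.352, 3.121, 0.0]
wrist_force: [-0.7, 0.6, 3.9]
gripper_width: 0.0283
grip_force: 60.1
```

Emit:
drive_tool:
  targets:
    - {"hand": 31,"tx": 0,"ty": 0,"tz": 0,"rx": 0,"ry": 0,"rz": 0}
    - {"hand": 35,"tx": 0,"ty": 0,"tz": 0,"rx": 0,"ry": 0,"rz": 0}
    - {"hand": 50,"tx": 0,"ty": 0,"tz": 0,"rx": 0,"ry": 0,"rz": 0}
    - {"hand": 55,"tx": 0,"ty": 0,"tz": 0,"rx": 0,"ry": 0,"rz": 0}
    - {"hand": 60,"tx": 0,"ty": 0,"tz": 20,"rx": 0,"ry": 0,"rz": 0}
    - {"hand": 60,"tx": 0,"ty": 0,"tz": 60,"rx": 0,"ry": 0,"rz": 0}
    - {"hand": 60,"tx": 0,"ty": 0,"tz": 115,"rx": 0,"ry": 0,"rz": 0}
    - {"hand": 60,"tx": 0,"ty": 0,"tz": 120,"rx": 0,"ry": 0,"rz": 0}

```text
clock: 18.4
tool_pos: [0.4777, 0.1101, 0.2042]
orientation: [0.352, 3.116, 0.002]
wrist_force: [-0.4, 1.2, 0.5]
gripper_width: 0.0602
grip_force: 0.0
```

Emit:
drive_tool:
  targets:
    - {"hand": 65,"tx": 191,"ty": -284,"tz": 0,"rx": 0,"ry": 0,"rz": 0}
    - {"hand": 65,"tx": 191,"ty": -284,"tz": 0,"rx": 0,"ry": 0,"rz": 0}
    - {"hand": 65,"tx": 191,"ty": -284,"tz": 0,"rx": 0,"ry": 0,"rz": 0}
    - {"hand": 65,"tx": 191,"ty": -284,"tz": 0,"rx": 0,"ry": 0,"rz": 0}
    - {"hand": 65,"tx": 191,"ty": -284,"tz": 0,"rx": 0,"ry": 0,"rz": 0}
    - {"hand": 65,"tx": 191,"ty": -284,"tz": 0,"rx": 0,"ry": 0,"rz": 0}
    - {"hand": 65,"tx": 191,"ty": -284,"tz": 0,"rx": 0,"ry": 0,"rz": 0}
    - {"hand": 65,"tx": 191,"ty": -284,"tz": 0,"rx": 0,"ry": 0,"rz": 0}

```text
clock: 19.4
tool_pos: [0.6665, -0.1735, 0.1998]
orientation: [-0.352, -3.12, -0.001]
wrist_force: [-0.2, 0.3, 0.0]
gripper_width: 0.0649
grip_force: 0.0
```

Run:
```python
from rig import env
import cv2,numpy as np
a=env.camera("side")["pixels"][90:350,210:450,::-1]
cv2.imwrite("pics/p4.png",cv2.resize(a,None,fx=2.2,fy=2.2,interpolation=2))
print(env.get_state()["tool_pos"])
```

```text
[ 0.66657837 -0.17320531  0.20021141]
```

View pics/p4.png

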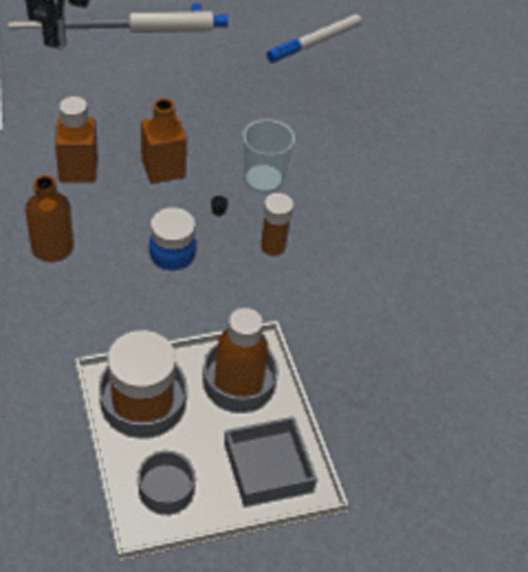

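The round bottle stands upright in the round holder (240,355). The square bottle, at (75,140), is untouched.

Emit:
drive_tool:
  targets:
    - {"hand": 65,"tx": 0,"ty": -1,"tz": -35,"rx": 0,"ry": 0,"rz": 0}
    - {"hand": 65,"tx": 0,"ty": -1,"tz": -75,"rx": 0,"ry": 0,"rz": 0}
    - {"hand": 60,"tx": 0,"ty": -1,"tz": -105,"rx": 0,"ry": 0,"rz": 0}
    - {"hand": 55,"tx": 0,"ty": -1,"tz": -120,"rx": 0,"ry": 0,"rz": 0}
    - {"hand": 50,"tx": 0,"ty": -1,"tz": -126,"rx": 0,"ry": 0,"rz": 0}
    - {"hand": 45,"tx": 0,"ty": -1,"tz": -126,"rx": 0,"ry": 0,"rz": 0}
    - {"hand": 38,"tx": 0,"ty": -1,"tz": -126,"rx": 0,"ry": 0,"rz": 0}
    - {"hand": 34,"tx": 0,"ty": -1,"tz": -126,"rx": 0,"ry": 0,"rz": 0}
    - {"hand": 34,"tx": 0,"ty": -1,"tz": -126,"rx": 0,"ry": 0,"rz": 0}

```text
clock: 20.58
tool_pos: [0.6672, -0.1753, 0.0752]
orientation: [0.352, 3.121, -0.0]
wrist_force: [-0.0, 0.0, 0.2]
gripper_width: 0.0335
grip_force: 0.0
```

Emit:
drive_tool:
  targets:
    - {"hand": 31,"tx": 0,"ty": 0,"tz": 0,"rx": 0,"ry": 0,"rz": 0}
    - {"hand": 25,"tx": 0,"ty": 0,"tz": 0,"rx": 0,"ry": 0,"rz": 0}
    - {"hand": 25,"tx": 0,"ty": 0,"tz": 0,"rx": 0,"ry": 0,"rz": 0}
    - {"hand": 25,"tx": 0,"ty": 0,"tz": 0,"rx": 0,"ry": 0,"rz": 0}
    - {"hand": 25,"tx": 0,"ty": 0,"tz": 0,"rx": 0,"ry": 0,"rz": 0}

```text
clock: 21.2
tool_pos: [0.6673, -0.1751, 0.0752]
orientation: [0.352, 3.121, 0.0]
wrist_force: [-0.6, 2.0, 5.2]
gripper_width: 0.0279
grip_force: 59.0
```

Emit:
drive_tool:
  targets:
    - {"hand": 25,"tx": 0,"ty": 0,"tz": 5,"rx": 0,"ry": 0,"rz": 0}
    - {"hand": 25,"tx": 0,"ty": 0,"tz": 15,"rx": 0,"ry": 0,"rz": 0}
    - {"hand": 25,"tx": 0,"ty": 0,"tz": 40,"rx": 0,"ry": 0,"rz": 0}
    - {"hand": 25,"tx": 0,"ty": 0,"tz": 80,"rx": 0,"ry": 0,"rz": 0}
    - {"hand": 25,"tx": 0,"ty": 0,"tz": 120,"rx": 0,"ry": 0,"rz": 0}
    - {"hand": 25,"tx": 0,"ty": 0,"tz": 150,"rx": 0,"ry": 0,"rz": 0}
    - {"hand": 25,"tx": 0,"ty": 0,"tz": 150,"rx": 0,"ry": 0,"rz": 0}

```text
clock: 22.08
tool_pos: [0.6679, -0.1756, 0.2276]
orientation: [0.352, 3.117, -0.002]
wrist_force: [0.6, 0.4, -3.3]
gripper_width: 0.0281
grip_force: 59.3
```

Emit:
drive_tool:
  targets:
    - {"hand": 25,"tx": -15,"ty": 25,"tz": 0,"rx": 0,"ry": 0,"rz": 1}
    - {"hand": 25,"tx": -42,"ty": 72,"tz": 0,"rx": 0,"ry": 0,"rz": 3}
    - {"hand": 25,"tx": -71,"ty": 122,"tz": 0,"rx": 0,"ry": 0,"rz": 5}
    - {"hand": 25,"tx": -100,"ty": 172,"tz": 0,"rx": 0,"ry": 0,"rz": 7}
    - {"hand": 25,"tx": -129,"ty": 222,"tz": 0,"rx": 0,"ry": 0,"rz": 9}
    - {"hand": 25,"tx": -158,"ty": 272,"tz": 0,"rx": 0,"ry": 0,"rz": 11}
    - {"hand": 25,"tx": -185,"ty": 318,"tz": 0,"rx": 0,"ry": 0,"rz": 12}
    - {"hand": 25,"tx": -206,"ty": 355,"tz": 0,"rx": 0,"ry": 0,"rz": 13}
    - {"hand": 25,"tx": -219,"ty": 376.5,"tz": 0,"rx": 0,"ry": 0,"rz": 13}
    - {"hand": 25,"tx": -219,"ty": 376.5,"tz": 0,"rx": 0,"ry": 0,"rz": 13}

```text
clock: 23.32
tool_pos: [0.4468, 0.2021, 0.2237]
orientation: [0.007, -3.14, 0.001]
wrist_force: [0.5, -0.4, -1.9]
gripper_width: 0.0282
grip_force: 59.5
```

Emit:
drive_tool:
  targets:
    - {"hand": 25,"tx": 0,"ty": 0,"tz": -20,"rx": 0,"ry": 0,"rz": 0}
    - {"hand": 25,"tx": 0,"ty": 0,"tz": -50,"rx": 0,"ry": 0,"rz": 0}
    - {"hand": 25,"tx": 0,"ty": 0,"tz": -80,"rx": 0,"ry": 0,"rz": 0}
    - {"hand": 25,"tx": 0,"ty": 0,"tz": -97,"rx": 0,"ry": 0,"rz": 0}
    - {"hand": 25,"tx": 0,"ty": 0,"tz": -100,"rx": 0,"ry": 0,"rz": 0}
    - {"hand": 25,"tx": 0,"ty": 0,"tz": -100,"rx": 0,"ry": 0,"rz": 0}

```text
clock: 24.08
tool_pos: [0.4484, 0.2009, 0.1249]
orientation: [0.002, -3.142, 0.0]
wrist_force: [0.6, -0.2, -1.3]
gripper_width: 0.0279
grip_force: 59.5
```

Run:
```python
from rig import env
import cv2,numpy as np
a=env.camera("side")["pixels"][170:350,210:410,::-1]
cv2.imwrite("pics/p5.png",cv2.resize(a,None,fx=3,fy=3,interpolation=2))
```

View pics/p5.png

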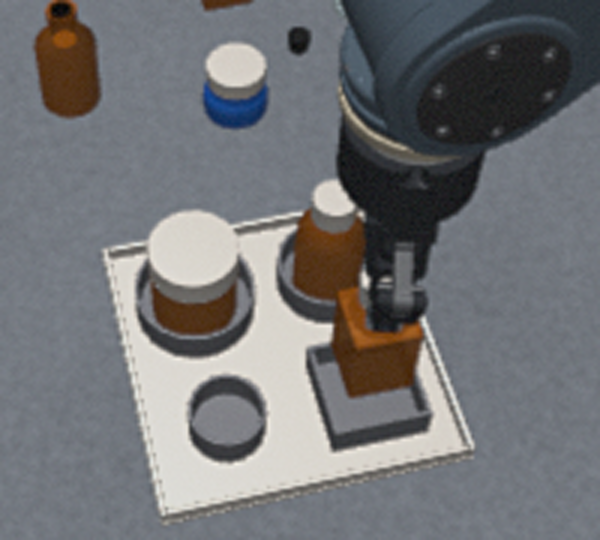

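The square bottle is over the square holder (375,385) with its sides parallel to it.

Emit:
drive_tool:
  targets:
    - {"hand": 25,"tx": 0,"ty": 0.5,"tz": -12,"rx": 0,"ry": 0,"rz": 0}
    - {"hand": 25,"tx": 0,"ty": 0.5,"tz": -25,"rx": 0,"ry": 0,"rz": 0}
    - {"hand": 25,"tx": 0,"ty": 0.5,"tz": -33,"rx": 0,"ry": 0,"rz": 0}
    - {"hand": 25,"tx": 0,"ty": 0.5,"tz": -38,"rx": 0,"ry": 0,"rz": 0}
    - {"hand": 25,"tx": 0,"ty": 0.5,"tz": -40,"rx": 0,"ry": 0,"rz": 0}
    - {"hand": 25,"tx": 0,"ty": 0.5,"tz": -41,"rx": 0,"ry": 0,"rz": 0}
    - {"hand": 25,"tx": 0,"ty": 0.5,"tz": -41.5,"rx": 0,"ry": 0,"rz": 0}
    - {"hand": 25,"tx": 0,"ty": 0.5,"tz": -42.5,"rx": 0,"ry": 0,"rz": 0}
    - {"hand": 25,"tx": 0,"ty": 0.5,"tz": -42.5,"rx": 0,"ry": 0,"rz": 0}

```text
clock: 25.25
tool_pos: [0.4481, 0.2018, 0.0824]
orientation: [-0.003, 3.142, 0.0]
wrist_force: [-0.1, 1.0, -1.7]
gripper_width: 0.0281
grip_force: 59.5
```

Emit:
drive_tool:
  targets:
    - {"hand": 25,"tx": 0,"ty": 0,"tz": -0.5,"rx": 0,"ry": 0,"rz": 0}
    - {"hand": 25,"tx": 0,"ty": 0,"tz": -1,"rx": 0,"ry": 0,"rz": 0}
    - {"hand": 25,"tx": 0,"ty": 0,"tz": -1,"rx": 0,"ry": 0,"rz": 0}

```text
clock: 25.62
tool_pos: [0.4485, 0.202, 0.0821]
orientation: [-0.003, 3.141, 0.001]
wrist_force: [-2.0, 0.3, 9.3]
gripper_width: 0.0286
grip_force: 60.8
```

Emit:
drive_tool:
  targets:
    - {"hand": 31,"tx": 0,"ty": 0,"tz": 0,"rx": 0,"ry": 0,"rz": 0}
    - {"hand": 35,"tx": 0,"ty": 0,"tz": 0,"rx": 0,"ry": 0,"rz": 0}
    - {"hand": 50,"tx": 0,"ty": 0,"tz": 0,"rx": 0,"ry": 0,"rz": 0}
    - {"hand": 55,"tx": 0,"ty": 0,"tz": 0,"rx": 0,"ry": 0,"rz": 0}
    - {"hand": 60,"tx": 0,"ty": 0,"tz": 20,"rx": 0,"ry": 0,"rz": 0}
    - {"hand": 60,"tx": 0,"ty": 0,"tz": 60,"rx": 0,"ry": 0,"rz": 0}
    - {"hand": 60,"tx": 0,"ty": 0,"tz": 110,"rx": 0,"ry": 0,"rz": 0}
    - {"hand": 60,"tx": 0,"ty": 0,"tz": 115,"rx": 0,"ry": 0,"rz": 0}

```text
clock: 26.62
tool_pos: [0.4495, 0.2023, 0.1994]
orientation: [-0.003, 3.136, 0.003]
wrist_force: [-1.0, 0.6, -0.8]
gripper_width: 0.0597
grip_force: 0.0
```

Emit:
drive_tool:
  targets:
    - {"hand": 65,"tx": -7.5,"ty": -273,"tz": 0,"rx": 0,"ry": 0,"rz": -10}
    - {"hand": 65,"tx": -7.5,"ty": -273,"tz": 0,"rx": 0,"ry": 0,"rz": -13}
    - {"hand": 65,"tx": -7.5,"ty": -273,"tz": 0,"rx": 0,"ry": 0,"rz": -13}
    - {"hand": 65,"tx": -7.5,"ty": -273,"tz": 0,"rx": 0,"ry": 0,"rz": -13}
    - {"hand": 65,"tx": -7.5,"ty": -273,"tz": 0,"rx": 0,"ry": 0,"rz": -13}
    - {"hand": 65,"tx": -7.5,"ty": -273,"tz": 0,"rx": 0,"ry": 0,"rz": -13}
    - {"hand": 65,"tx": -7.5,"ty": -273,"tz": 0,"rx": 0,"ry": 0,"rz": -13}

```text
clock: 27.5
tool_pos: [0.4404, -0.0705, 0.1958]
orientation: [-0.352, -3.121, -0.0]
wrist_force: [0.3, -0.5, 0.2]
gripper_width: 0.0646
grip_force: 0.0
```

Run:
```python
from rig import env
import cv2,numpy as np
a=env.camera("side")["pixels"][90:350,210:450,::-1]
cv2.imwrite("pics/p6.png",cv2.resize(a,None,fx=2.2,fy=2.2,interpolation=2))
print(env.get_state()["tool_pos"])
```

```text
[ 0.44046171 -0.07022599  0.1959371 ]
```

View pics/p6.png

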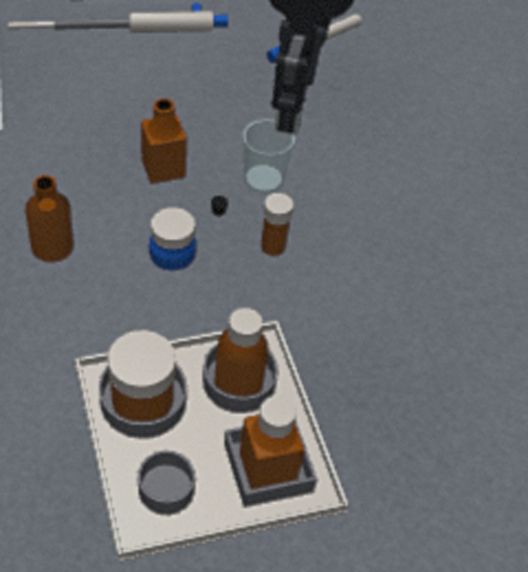

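The square bottle stands in the square holder (272,445). The vial is next, at (278,225).

Emit:
drive_tool:
  targets:
    - {"hand": 60,"tx": 0.5,"ty": -1,"tz": -45,"rx": 0,"ry": 0,"rz": 0}
    - {"hand": 60,"tx": 0.5,"ty": -1,"tz": -95,"rx": 0,"ry": 0,"rz": 0}
    - {"hand": 60,"tx": 0.5,"ty": -1,"tz": -130,"rx": 0,"ry": 0,"rz": 0}
    - {"hand": 55,"tx": 0.5,"ty": -1,"tz": -147,"rx": 0,"ry": 0,"rz": 0}
    - {"hand": 50,"tx": 0.5,"ty": -1,"tz": -153,"rx": 0,"ry": 0,"rz": 0}
    - {"hand": 45,"tx": 0.5,"ty": -1,"tz": -153,"rx": 0,"ry": 0,"rz": 0}
    - {"hand": 38,"tx": 0.5,"ty": -1,"tz": -153,"rx": 0,"ry": 0,"rz": 0}
    - {"hand": 34,"tx": 0.5,"ty": -1,"tz": -153,"rx": 0,"ry": 0,"rz": 0}
    - {"hand": 34,"tx": 0.5,"ty": -1,"tz": -153,"rx": 0,"ry": 0,"rz": 0}

```text
clock: 28.68
tool_pos: [0.4413, -0.0722, 0.0437]
orientation: [0.352, 3.121, -0.0]
wrist_force: [0.7, 0.8, 0.8]
gripper_width: 0.0345
grip_force: 0.0
```

Emit:
drive_tool:
  targets:
    - {"hand": 31,"tx": 0,"ty": 0,"tz": 0,"rx": 0,"ry": 0,"rz": 0}
    - {"hand": 25,"tx": 0,"ty": 0,"tz": 0,"rx": 0,"ry": 0,"rz": 0}
    - {"hand": 25,"tx": 0,"ty": 0,"tz": 0,"rx": 0,"ry": 0,"rz": 0}
    - {"hand": 25,"tx": 0,"ty": 0,"tz": 0,"rx": 0,"ry": 0,"rz": 0}
    - {"hand": 25,"tx": 0,"ty": 0,"tz": 0,"rx": 0,"ry": 0,"rz": 0}

```text
clock: 29.3
tool_pos: [0.4414, -0.0722, 0.0437]
orientation: [0.353, 3.121, 0.0]
wrist_force: [-0.1, 1.2, 5.2]
gripper_width: 0.0285
grip_force: 58.7
```

Emit:
drive_tool:
  targets:
    - {"hand": 25,"tx": 0,"ty": 0,"tz": 5,"rx": 0,"ry": 0,"rz": 0}
    - {"hand": 25,"tx": 0,"ty": 0,"tz": 15,"rx": 0,"ry": 0,"rz": 0}
    - {"hand": 25,"tx": 0,"ty": 0,"tz": 40,"rx": 0,"ry": 0,"rz": 0}
    - {"hand": 25,"tx": 0,"ty": 0,"tz": 80,"rx": 0,"ry": 0,"rz": 0}
    - {"hand": 25,"tx": 0,"ty": 0,"tz": 120,"rx": 0,"ry": 0,"rz": 0}
    - {"hand": 25,"tx": 0,"ty": 0,"tz": 150,"rx": 0,"ry": 0,"rz": 0}
    - {"hand": 25,"tx": 0,"ty": 0,"tz": 150,"rx": 0,"ry": 0,"rz": 0}

```text
clock: 30.18
tool_pos: [0.442, -0.0724, 0.1956]
orientation: [0.352, 3.117, -0.001]
wrist_force: [-0.0, -0.3, -0.8]
gripper_width: 0.0284
grip_force: 59.1
```

Emit:
drive_tool:
  targets:
    - {"hand": 25,"tx": 10,"ty": 30,"tz": 0,"rx": 0,"ry": 0,"rz": 0}
    - {"hand": 25,"tx": 25,"ty": 77,"tz": 0,"rx": 0,"ry": 0,"rz": 0}
    - {"hand": 25,"tx": 41,"ty": 127,"tz": 0,"rx": 0,"ry": 0,"rz": 0}
    - {"hand": 25,"tx": 57,"ty": 177,"tz": 0,"rx": 0,"ry": 0,"rz": 0}
    - {"hand": 25,"tx": 73,"ty": 225,"tz": 0,"rx": 0,"ry": 0,"rz": 0}
    - {"hand": 25,"tx": 87,"ty": 268,"tz": 0,"rx": 0,"ry": 0,"rz": 0}
    - {"hand": 25,"tx": 98,"ty": 301.5,"tz": 0,"rx": 0,"ry": 0,"rz": 0}
    - {"hand": 25,"tx": 98,"ty": 301.5,"tz": 0,"rx": 0,"ry": 0,"rz": 0}
    - {"hand": 25,"tx": 98,"ty": 301.5,"tz": 0,"rx": 0,"ry": 0,"rz": 0}

```text
clock: 31.3
tool_pos: [0.5385, 0.2287, 0.1923]
orientation: [-0.352, -3.12, 0.002]
wrist_force: [0.3, -0.8, -0.4]
gripper_width: 0.0285
grip_force: 59.3
```

Emit:
drive_tool:
  targets:
    - {"hand": 25,"tx": 0,"ty": 0,"tz": -20,"rx": 0,"ry": 0,"rz": 0}
    - {"hand": 25,"tx": 0,"ty": 0,"tz": -50,"rx": 0,"ry": 0,"rz": 0}
    - {"hand": 25,"tx": 0,"ty": 0,"tz": -80,"rx": 0,"ry": 0,"rz": 0}
    - {"hand": 25,"tx": 0,"ty": 0,"tz": -97,"rx": 0,"ry": 0,"rz": 0}
    - {"hand": 25,"tx": 0,"ty": 0,"tz": -103,"rx": 0,"ry": 0,"rz": 0}
    - {"hand": 25,"tx": 0,"ty": 0,"tz": -103,"rx": 0,"ry": 0,"rz": 0}

```text
clock: 32.05
tool_pos: [0.5394, 0.2292, 0.0907]
orientation: [0.353, 3.121, 0.0]
wrist_force: [0.1, 0.6, -1.2]
gripper_width: 0.0283
grip_force: 59.3
```

Run:
```python
from rig import env
import cv2,numpy as np
a=env.camera("side")["pixels"][170:350,210:410,::-1]
cv2.imwrite("pics/p7.png",cv2.resize(a,None,fx=3,fy=3,interpolation=2))
```

```text
(no output)
```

View pics/p7.png

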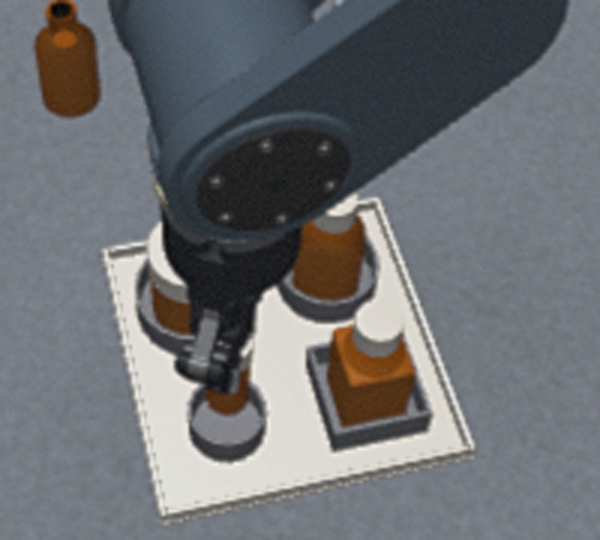

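The vial hangs upright over the narrow holder (228,415).

Emit:
drive_tool:
  targets:
    - {"hand": 25,"tx": 0,"ty": 0,"tz": -10,"rx": 0,"ry": 0,"rz": 0}
    - {"hand": 25,"tx": 0,"ty": 0,"tz": -22,"rx": 0,"ry": 0,"rz": 0}
    - {"hand": 25,"tx": 0,"ty": 0,"tz": -31,"rx": 0,"ry": 0,"rz": 0}
    - {"hand": 25,"tx": 0,"ty": 0,"tz": -36,"rx": 0,"ry": 0,"rz": 0}
    - {"hand": 25,"tx": 0,"ty": 0,"tz": -38,"rx": 0,"ry": 0,"rz": 0}
    - {"hand": 25,"tx": 0,"ty": 0,"tz": -39,"rx": 0,"ry": 0,"rz": 0}
    - {"hand": 25,"tx": 0,"ty": 0,"tz": -40,"rx": 0,"ry": 0,"rz": 0}
    - {"hand": 25,"tx": 0,"ty": 0,"tz": -40,"rx": 0,"ry": 0,"rz": 0}

```text
clock: 33.1
tool_pos: [0.5394, 0.2294, 0.0507]
orientation: [0.352, 3.121, 0.001]
wrist_force: [0.0, 0.3, 2.4]
gripper_width: 0.028
grip_force: 59.5
```

Emit:
drive_tool:
  targets:
    - {"hand": 25,"tx": 0,"ty": 0,"tz": -0.5,"rx": 0,"ry": 0,"rz": 0}
    - {"hand": 25,"tx": 0,"ty": 0,"tz": -0.8,"rx": 0,"ry": 0,"rz": 0}
    - {"hand": 25,"tx": 0,"ty": 0,"tz": -0.8,"rx": 0,"ry": 0,"rz": 0}

```text
clock: 33.48
tool_pos: [0.5397, 0.2295, 0.0506]
orientation: [0.352, 3.12, 0.001]
wrist_force: [-3.0, -1.1, 10.9]
gripper_width: 0.028
grip_force: 60.2
```

Contact is made, so I release, rise and back off.

Emit:
drive_tool:
  targets:
    - {"hand": 31,"tx": 0,"ty": 0,"tz": 0.5,"rx": 0,"ry": 0,"rz": 0}
    - {"hand": 35,"tx": 0,"ty": 0,"tz": 0.5,"rx": 0,"ry": 0,"rz": 0}
    - {"hand": 45,"tx": 0,"ty": 0,"tz": 0.5,"rx": 0,"ry": 0,"rz": 0}
    - {"hand": 50,"tx": 0,"ty": 0,"tz": 0.5,"rx": 0,"ry": 0,"rz": 0}
    - {"hand": 50,"tx": 0,"ty": 0,"tz": 20,"rx": 0,"ry": 0,"rz": 0}
    - {"hand": 50,"tx": 0,"ty": 0,"tz": 60,"rx": 0,"ry": 0,"rz": 0}
    - {"hand": 50,"tx": 0,"ty": 0,"tz": 115,"rx": 0,"ry": 0,"rz": 0}
    - {"hand": 50,"tx": 0,"ty": 0,"tz": 160,"rx": 0,"ry": 0,"rz": 0}
    - {"hand": 50,"tx": 0,"ty": 0,"tz": 160,"rx": 0,"ry": 0,"rz": 0}

```text
clock: 34.6
tool_pos: [0.5406, 0.2299, 0.2145]
orientation: [0.351, 3.115, 0.005]
wrist_force: [-0.1, -0.3, -0.2]
gripper_width: 0.05
grip_force: 0.0
```

Emit:
drive_tool:
  targets:
    - {"hand": 50,"tx": -120,"ty": -380,"tz": 30,"rx": 0,"ry": 0,"rz": 0}
    - {"hand": 50,"tx": -120,"ty": -380,"tz": 30,"rx": 0,"ry": 0,"rz": 0}
    - {"hand": 50,"tx": -120,"ty": -380,"tz": 30,"rx": 0,"ry": 0,"rz": 0}
    - {"hand": 50,"tx": -120,"ty": -380,"tz": 30,"rx": 0,"ry": 0,"rz": 0}
    - {"hand": 50,"tx": -120,"ty": -380,"tz": 30,"rx": 0,"ry": 0,"rz": 0}
    - {"hand": 50,"tx": -120,"ty": -380,"tz": 30,"rx": 0,"ry": 0,"rz": 0}
    - {"hand": 50,"tx": -120,"ty": -380,"tz": 30,"rx": 0,"ry": 0,"rz": 0}
    - {"hand": 50,"tx": -120,"ty": -380,"tz": 30,"rx": 0,"ry": 0,"rz": 0}
    - {"hand": 50,"tx": -120,"ty": -380,"tz": 30,"rx": 0,"ry": 0,"rz": 0}

```text
clock: 35.72
tool_pos: [0.4191, -0.1499, 0.2393]
orientation: [-0.352, -3.121, -0.001]
wrist_force: [0.2, 0.6, 0.1]
gripper_width: 0.0503
grip_force: 0.0
```

Run:
```python
from rig import env
import cv2,numpy as np
a=env.camera("side")["pixels"][90:350,210:410,::-1];b=env.camera("top")["pixels"][130:390,140:320,::-1]
cv2.imwrite("pics/p8.png",cv2.resize(np.hstack([a,b]),None,fx=2.1,fy=2.1,interpolation=2))
```

```text
(no output)
```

View pics/p8.png

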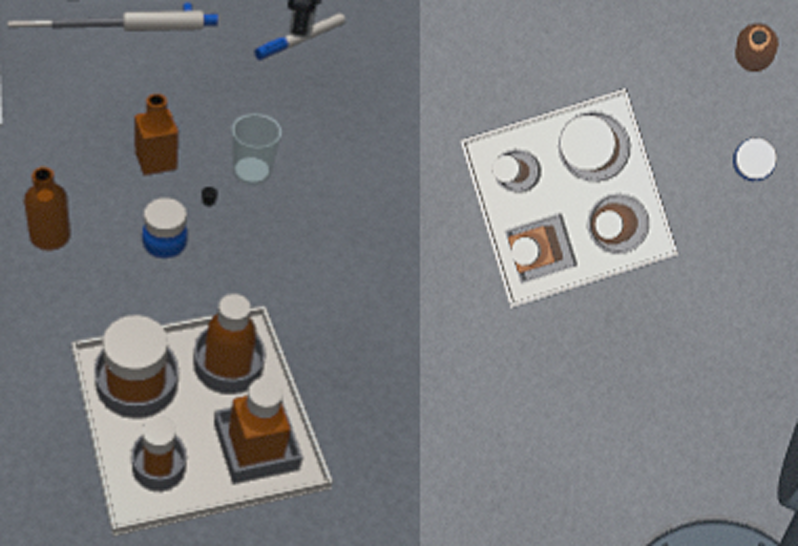

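All four containers stand upright in their matching holders: jar (135,365), round bottle (232,345), square bottle (262,430), vial (158,455). Both empties are where they were.

```bash
python3 -c "
from rig import env
print(env.finish_job())"
```

```text
the job is handed in; nothing more can be done
None
```

The jar, round bottle, square bottle and vial are all standing upright in their matching holders, the two empties were left in place, and the job is handed in; the hand-in returned no verdict.

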